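# Prop the guard flap and take out the vial

## Robot

A 7-joint arm with a two-finger parallel gripper is mounted at the origin on a cart in front of the work surface, level with it; the furniture and walls round the work are solid. World frame = base frame: x ahead of the robot, y to its left, z up, the work surface at z = 0. Lengths are in m, angles in rad, forces in N, time in s.
With the tool pointing down it reaches from about 0.425 to 0.875 m from the base axis. Payload 4.7 kg.
Tool frame: the origin (TCP) lies at the very end of the fingers, on their centre line; the grasp point (between the pads) lies 19 mm behind it; z points along the fingers, y is the line along which they close (so a half turn about z gives the same grasp; the last joint's range is limited). The gripper opens to 85 mm and grips with 20 to 120 N. Pads are 22 mm wide; open, the fingers measure 114 mm over their backs; the gripper's body (76 mm by 85 mm) begins 54 mm behind the grasp point. The pads swing forward as they close: fully open they stand 13 mm farther back than shut.
Start: joints at [1.164, 0.321, -0.07, 1.45, 0.023, 1.371, -0.057], TCP at [0.266, -0.593, 0.205] pointing down, gripper open.
Joint ranges: [-2.86, 2.86], [-0.3, 2.09], [-1.38, 1.24], [0.06, 2.45], [-1.56, 4.7], [0.09, 2.05], [-2.69, 2.69]. Speed limits (rad/s): [2.57, 2.57, 3.14, 3.14, 3.14, 3.14, 3.14].

## Interface

Orientations are given as a rotation vector (axis times angle).
In Python, from bench import readout, imaging, ctrl gives the robot as it stands.
- The arm moves only by the tool arm_command, never from a script. Its argument "commands" is a list of rows, each an object with "hand": the opening, from -1 (shut) to 1 (fully open); "travel": the shift along the world's x, y, z in mm, a list of three; "turn": the turn, a rotation vector about the world's x, y, z in degrees, a list of three. In form: [{"hand": hand, "travel": [dx, dy, dz], "turn": [wx, wy, wz]}, ...]. A call has 1 to 12 rows; each row is the pose to reach, as a shift and turn from the pose commanded when the call began; what a row does not reach only later rows make up. A row lasts 1/10 s, in which the tool goes at most 50 mm and 8.59 degrees, less where a joint would pass 70% of its speed; a pose out of reach is approached as far as the arm can. A call with a gripper value outside its range is refused whole. The fingers move at their own pace and stop on an object; "force" is the grip in N (left out, the last holds). Time passes only in rows, so rows that repeat a pose let the fingers close. It gives the time, the measured TCP pose, the force, the opening and the grip force at its end, in the units of the state.
- readout.get_state(): the state, without advancing time (a new reading comes with each control period).
- imaging.grab_frame(name): name is "side" or "top"; returns (picture, depth): 480x640x3 uint8, blue, green, red; 480x640 float32, m along the optical axis (not along the pixel's ray), 0 where there is no reading.
- imaging.get_calibration(name): a dict with "K" (3x3 intrinsics, pixels), "extrinsics" (4x4, takes a point from world to camera coordinates). Camera axes: x right, y down, z forward; pixel columns grow to the right and rows downward; lengths in m; the calibration is good to about 2 mm. A picture is of the moment at which its call begins. get_calibration takes no time and is no camera call.
- ctrl.finish_job(): hands the job in; it is judged then, once.
The state is a dict: "clock": time; "qpos": joint angles; "joint_velocities": joint speeds; "tau": joint torques, N m; "tcp_pos": TCP position; "tool_rot": TCP orientation; "force": force on the tool from outside, world axes, zero at the start; "moment": the same for the moment, N m; "grip_width": finger opening in m; "gripper_force": force on a finger pad.
Only numpy, scipy, OpenCV 4.12 (cv2) and the standard library are available. Lean on these libraries where they do the work, as an engineer would, in place of code of your own. Each camera call takes 0.05 s, during which the arm holds its last target. There are 200 camera calls.

## Task

Raise the hinged guard flap of the white sample box until it leans back past upright by itself, then swing the steel stay in as far as it goes so that it stands in front of the raised flap and keeps it from falling shut. With the flap propped, take the vial out of the box and stand it upright on the foam pad, leaving the flap open and the stay set.

Things in the scene. Friction and masses are not known exactly. Their poses are not given: they have to be found in the camera images.
- guard_box: The white open-topped sample box fixed to the worktop, 140 (along its x) x 180 (along its y) x 75 mm high, walls and floor 6 mm thick. Origin: centre of its underside; z up, +x from its pull-bar side to its hinge side (away from the robot), +y to its left. Closed on top by a clear flap in an aluminium frame. On its right (-y) side a post carries the stay.
- flap_hinge (a point): Middle of the flap's hinge line, on the far (+x) top edge of the box, 75 mm above the worktop; the hinge line runs along the box's y.
- flap (a joint): Angle of the flap in rad: 0 closed (level), 1.57 upright, 1.88 leaning back at its stop. It weighs about 0.25 kg, falls shut if let go short of upright and leans back to its stop by itself beyond it.
- flap_bar (a point): Middle of the flap's pull bar: a round steel bar 10 mm thick, 110 mm long, parallel to the hinge line and 180 mm from it, held by two arms (at its ends) 40 mm beyond the flap's free edge, in the plane of the flap (4 mm above the hinge line when closed). Free space all round it between the arms. It can be pinched from above and turns in the fingers as the flap rises.
- stay_pivot (a point): Pivot axis (vertical) of the stay, at the height of its knob's grip point: 60 mm towards the robot from the box's centre and 105 mm to its right.
- stay (a joint): Angle of the stay in rad about the vertical pivot: at 0 it points out to the box's right (-y); it swings level, counter-clockwise seen from above, towards the hinge side and in over the box, up to its stop at 1.83, where its tip stands just in front of the raised flap. Light friction keeps it where it is left. When set while the flap is down it would bar the flap.
- stay_knob (a point): Grip point of the stay's upright round black knob, 16 mm in diameter, 55 mm from the pivot; this point is 128 mm above the worktop, the knob's top at 142 mm. The stay is a flat steel bar 12 mm wide, 136 mm long from the pivot, 102 to 110 mm above the worktop, the knob standing on it.
- vial_center (a point): The vial in the box: clear, yellow cap, 29 mm in diameter, 61 mm high, about 22 g, standing upright on the box's floor. The point is on its axis, 30 mm above its foot. The similar, slightly smaller vials standing about on the worktop are not meant.
- pad: White foam pad, 90 (x) x 125 (y) x 12 mm thick, lying fixed on the worktop to the left of the box; it does not give. Origin: centre of its underside.

How it is judged:
On the way, in this order (a step that is already met when the one before it is completed fails the run):
1. the flap is raised past upright (at least 1.65 rad) while the stay is not yet set (value of joint flap above 1.65 rad and value of joint stay below 1.2 rad), for 0.2 s.
2. the stay is swung in (at least 1.65 rad) in front of the open flap (value of joint flap above 1.6 rad and value of joint stay above 1.65 rad), for 0.2 s.
3. the vial is lifted out of the box with the flap propped (all of step 2 and height (world z) of vial_center above 0.085 m), for 0.1 s.
At the end, for the whole second after the job is handed in: The flap stands open past upright (over 1.6 rad), the stay is set (within about 0.18 rad of its inner stop), and the vial stands upright (within 10 degrees) and released on the foam pad, its axis within 35 mm (pad's x) and 52 mm (pad's y) of the pad's centre (all of step 2 and x of vial_center in the frame of pad between -0.035 and 0.035 m and y of vial_center in the frame of pad between -0.052 and 0.052 m and z of vial_center in the frame of pad between 0.037 and 0.047 m and angle between vial_center's own z axis and vertical below 0.17 rad); the robot touches nothing.
It also fails if it takes over 70 s, if anything falls off the work surface, if the arm or the gripper's body presses on something with over 40 N, if the wrist force passes 120 N, or if a joint passes its speed limit or range.

## Working session

There is one attempt and no reset: what is moved stays moved. The work goes in short steps, Python scripts to look and compute and a tool call to move; the robot and the scene stay as the last step left them, time stands still between calls to the robot, and variables do not carry over. Pictures are saved under pics/ and viewed, at most 10 in all, crops included, and the job is handed in when it is done.

Besides the shell and the picture viewer there is one more tool, called after "Emit:" as name(argument=value, ...), one argument or row to a line, values as JSON. arm_command: Moves the arm, as the interface text tells. Its arguments: {"type":"object","properties":{"commands":{"type":"array"},"force":{"type":"number"}},"required":["commands"]}

```bash
mkdir -p pics; python3 - <<'E'
from bench import readout, imaging
import cv2, numpy as np
s=readout.get_state(); print(s)
for n in("side","top"):
    p,d=imaging.grab_frame(n); cv2.imwrite(f"pics/{n}0.png",p); np.savez(f"pics/{n}0.npz",p=p,d=d)
    c=imaging.get_calibration(n); print(n,c)
E
```

```text
{'clock': 0.0, 'qpos': array([ 1.16409147,  0.32183842, -0.07005687,  1.45166125,  0.0225916 ,
        1.37077587, -0.05692647]), 'joint_velocities': array([ 0.00186638,  0.00030518,  0.00037825,  0.00146142, -0.00158009,
       -0.00090224, -0.00025403]), 'tau': array([ 9.47535736e-04, -4.93578136e+01, -3.81389558e-01, -3.14338088e+01,
        1.30337931e-02,  1.12332441e-02,  1.36998918e-05]), 'tcp_pos': array([ 0.2652277, -0.5927975,  0.2041202]), 'tool_rot': array([-3.07052726e+00, -6.55712538e-01,  7.69906987e-04]), 'force': array([-0.13267739,  0.39424904,  0.02526978]), 'moment': array([-0.04586353, -0.01289386,  0.06465787]), 'gripper_force': 0.0, 'grip_width': 0.08509275780078793}
side {'K': array([[563.47126658,   0.        , 310.02755515],
       [  0.        , 563.47126658, 241.43447206],
       [  0.        ,   0.        ,   1.        ]]), 'extrinsics': array([[-0.95197796, -0.30611493,  0.00562264,  0.53359275],
       [-0.18898712,  0.57307893, -0.79741107,  0.17736624],
       [ 0.24087722, -0.76018037, -0.60341028,  1.09482351],
       [ 0.        ,  0.        ,  0.        ,  1.        ]])}
top {'K': array([[549.24059507,   0.        , 321.71836732],
       [  0.        , 549.24059507, 240.15985597],
       [  0.        ,   0.        ,   1.        ]]), 'extrinsics': array([[ 3.46843547e-04, -9.99982516e-01,  5.90316659e-03,
         1.85618104e-02],
       [-9.93748731e-01, -1.00369499e-03, -1.11635357e-01,
         5.25286591e-01],
       [ 1.11639330e-01, -5.82754430e-03, -9.93731704e-01,
         9.64479775e-01],
       [ 0.00000000e+00,  0.00000000e+00,  0.00000000e+00,
         1.00000000e+00]])}
```

View pics/top0.png

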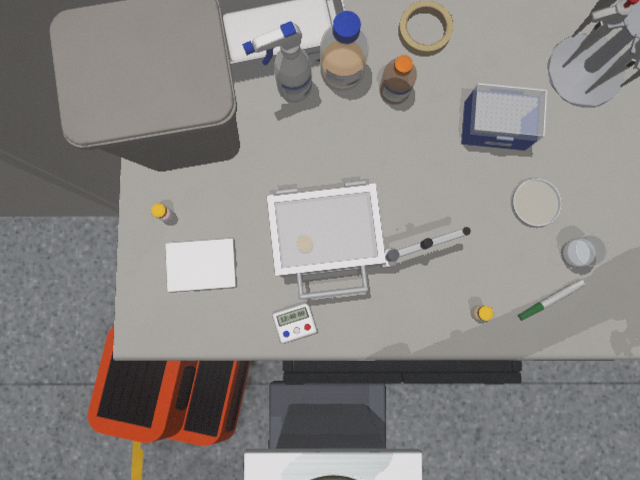

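View pics/side0.png

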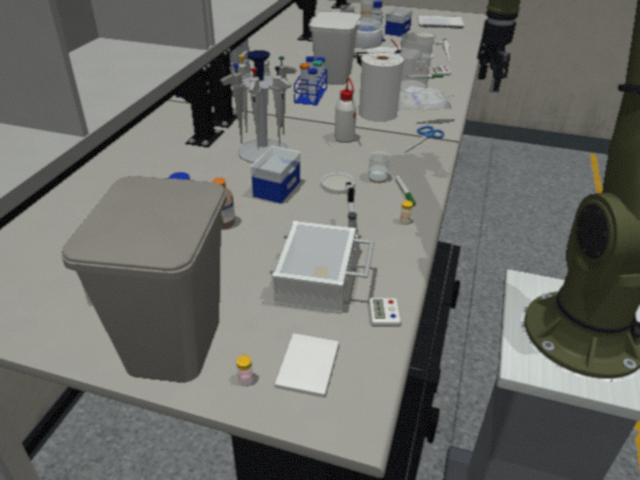

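The top view shows the box around (327,230), the pull bar at about (333,294), the stay from (392,256) through the knob at (427,243), the pad at (200,265) and the vial cap under the flap at (304,244). The side view shows the box at (318,262), the bar at (366,258) and the pad at (308,363).

```bash
cat > h.py <<'E'
import numpy as np, cv2
from bench import imaging
C={n:imaging.get_calibration(n) for n in("side","top")}
def ray(n,uv):
    c=C[n];E=c["extrinsics"];R=E[:3,:3];o=-R.T@E[:3,3]
    d=R.T@np.linalg.inv(c["K"])@np.array([*uv,1.]);return o,d
def plane(n,uv,z):
    o,d=ray(n,uv);return o+d*(z-o[2])/d[2]
def tri(ut,us):
    (a,p),(b,q)=ray("top",ut),ray("side",us)
    t=np.linalg.lstsq(np.c_[p,-q],b-a,rcond=None)[0]
    A=a+p*t[0];B=b+q*t[1];return (A+B)/2,np.linalg.norm(A-B)
def proj(n,P):
    c=C[n];E=c["extrinsics"];v=c["K"]@(E[:3,:3]@np.array(P)+E[:3,3]);return v[:2]/v[2]
E
python3 - <<'E'
import numpy as np,cv2
from h import *
t=np.load("pics/top0.npz");s=np.load("pics/side0.npz")
p=t["p"];m=(p.min(2)>200).astype(np.uint8)
cs,_=cv2.findContours(m,cv2.RETR_EXTERNAL,cv2.CHAIN_APPROX_SIMPLE)
for c in cs:
    if cv2.contourArea(c)>800:
        r=cv2.minAreaRect(c);b=cv2.boxPoints(r)
        print(cv2.contourArea(c),r[0]); 
        for z in(.012,.079):print(z,[plane("top",q,z)[:2].round(4).tolist() for q in b])
a=cv2.resize(p[175:315,260:480],None,fx=3.6,fy=3.6,interpolation=cv2.INTER_CUBIC)
cv2.imwrite("pics/crop_t.png",a)
a=cv2.resize(s["p"][170:330,260:420],None,fx=3.7,fy=3.7,interpolation=cv2.INTER_CUBIC)
cv2.imwrite("pics/crop_s.png",a)
E
```

```text
4094.0 (333.0, 466.5)
0.012 [[0.1478, 0.1539], [0.1474, -0.1566], [0.105, -0.1558], [0.1055, 0.1532]]
0.079 [[0.1655, 0.1453], [0.1652, -0.1446], [0.1257, -0.1438], [0.1261, 0.1447]]
978.5 (293.90997314453125, 322.5740966796875)
0.012 [[0.3922, 0.1082], [0.4118, 0.0463], [0.362, 0.0302], [0.3426, 0.0917]]
0.079 [[0.3936, 0.1026], [0.4119, 0.0448], [0.3655, 0.0298], [0.3474, 0.0873]]
3094.0 (199.57762145996094, 264.5671081542969)
0.012 [[0.521, 0.309], [0.5303, 0.184], [0.4434, 0.1761], [0.4344, 0.2999]]
0.079 [[0.5139, 0.29], [0.5225, 0.1734], [0.4415, 0.166], [0.433, 0.2816]]
8481.5 (327.1341857910156, 230.20730590820312)
0.012 [[0.6107, 0.1218], [0.6347, -0.0877], [0.4815, -0.1027], [0.4585, 0.1034]]
0.079 [[0.5976, 0.1154], [0.6201, -0.0802], [0.477, -0.0942], [0.4555, 0.0982]]
3282.5 (277.28125, 27.822673797607422)
0.012 [[0.9661, 0.209], [1.0038, 0.0163], [0.9104, 0.0004], [0.8736, 0.1913]]
0.079 [[0.9294, 0.1967], [0.9645, 0.0169], [0.8774, 0.002], [0.843, 0.1802]]
```

View pics/crop_t.png

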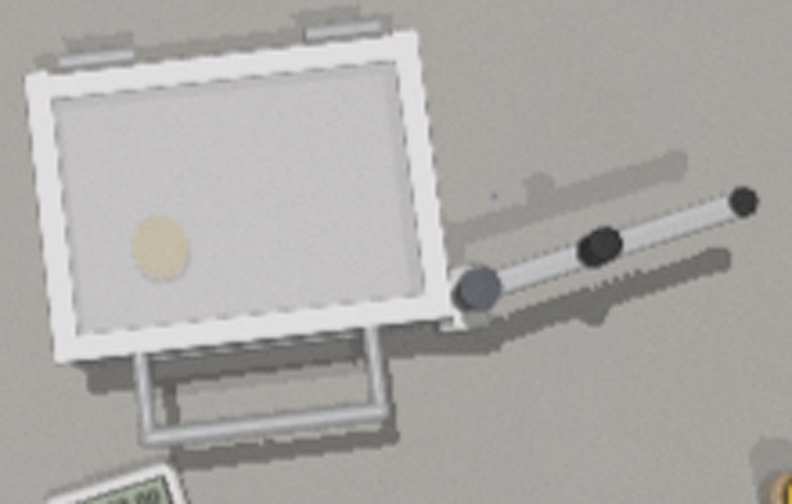

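View pics/crop_s.png

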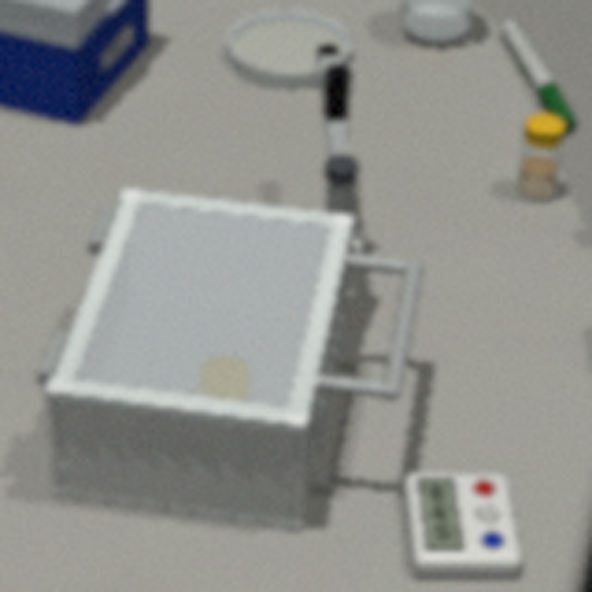

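The crops show the flap frame corners, the bar from (150,436) to (384,410), the knob at (600,246) and the cap at (160,248) in the top crop. In the side crop the bar runs (414,265) to (396,388), the knob is at (337,92) and the cap at (224,377).

```bash
python3 - <<'E'
from h import *
T=lambda x,y:(x/3.6+260-.4,y/3.6+175-.4)
S=lambda x,y:(x/3.7+260-.4,y/3.7+170-.4)
for n,a,b in[("barL",(150,436),(396,388)),("barR",(384,410),(414,265)),("bar",(267,423),(405,326)),("knob",(600,246),(337,92)),("cap",(160,248),(224,377)),
 ("hingeL",(27,75),(53,387)),("hingeR",(415,32),(125,193)),("frontL",(60,360),(307,420)),("frontR",(450,315),(352,215)),("tip",(743,202),(328,50)),("post",(477,290),(341,165))]:
    P,e=tri(T(*a),S(*b));print(n,P.round(4),round(e,4))
s=np.load("pics/side0.npz")["p"]
# pad in side: bright mask
m=(s.min(2)>190).astype(np.uint8)
cs,_=cv2.findContours(m[300:420,250:360],cv2.RETR_EXTERNAL,cv2.CHAIN_APPROX_SIMPLE)
c=max(cs,key=cv2.contourArea)+np.array([250,300]);M=cv2.moments(c);u=(M['m10']/M['m00'],M['m01']/M['m00'])
print("pad",u,tri((199.6,264.6),u))
E
```

```text
barL [0.4256 0.0541 0.0788] 0.0019
barR [ 0.4394 -0.0564  0.078 ] 0.0049
bar [ 0.4326 -0.0011  0.0771] 0.0035
knob [ 0.5124 -0.1515  0.1234] 0.0042
cap [0.5194 0.0507 0.0584] 0.0067
hingeL [0.5978 0.1138 0.0819] 0.0016
hingeR [ 0.6214 -0.0731  0.077 ] 0.0039
frontL [0.4622 0.0968 0.0817] 0.0037
frontR [ 0.4842 -0.0877  0.0818] 0.0049
tip [ 0.5351 -0.2212  0.1084] 0.0052
post [ 0.4942 -0.0969  0.1092] 0.0058
pad (307.237897648686, 363.0096127247579) (array([0.48482946, 0.2441088 , 0.00575382]), np.float64(0.004899049600506539))
```

Emit:
arm_command(
  commands=[
    {"hand": 0.0,"travel": [130,290,0],"turn": [0,0,36]},
    {"hand": 0.0,"travel": [130,290,0],"turn": [0,0,36]},
    {"hand": 0.0,"travel": [130,290,0],"turn": [0,0,36]},
    {"hand": 0.0,"travel": [130,290,0],"turn": [0,0,36]},
    {"hand": 0.0,"travel": [130,290,0],"turn": [0,0,36]},
    {"hand": 0.0,"travel": [130,290,0],"turn": [0,0,36]},
    {"hand": 0.0,"travel": [167,591,0],"turn": [0,0,73]},
    {"hand": 0.0,"travel": [167,591,0],"turn": [0,0,73]},
    {"hand": 0.0,"travel": [167,591,0],"turn": [0,0,73]},
    {"hand": 0.0,"travel": [167,591,0],"turn": [0,0,73]},
    {"hand": 0.0,"travel": [167,591,0],"turn": [0,0,73]},
    {"hand": 0.0,"travel": [167,591,0],"turn": [0,0,73]},
  ],
  force=40,
)

```text
clock: 1.3
tcp_pos: [0.4293, -0.0205, 0.2051]
tool_rot: [2.078, 2.355, -0.001]
force: [1.3, 0.1, -0.1]
grip_width: 0.0426
gripper_force: 0.0
```

Emit:
arm_command(
  commands=[
    {"hand": 0.0,"travel": [0,0,0],"turn": [0,0,0]},
    {"hand": 0.0,"travel": [0,0,0],"turn": [0,0,0]},
  ],
)

```text
clock: 1.5
tcp_pos: [0.4295, -0.0216, 0.2051]
tool_rot: [2.075, 2.358, -0.001]
force: [0.4, -0.6, 0.3]
grip_width: 0.0429
gripper_force: 0.0
```

```bash
python3 - <<'E'
from bench import readout
s=readout.get_state(); print(s["tcp_pos"],s["tool_rot"],s["qpos"].round(3))
E
```

```text
[ 0.42949388 -0.02163539  0.20511971] [ 2.07538412e+00  2.35777056e+00 -1.45337232e-03] [ 0.692 -0.157 -0.63   1.938 -0.094  1.332  0.217]
```

Emit:
arm_command(
  commands=[
    {"hand": 0.0,"travel": [3,20,0],"turn": [0,0,0]},
    {"hand": 0.0,"travel": [3,20,-40],"turn": [0,0,0]},
    {"hand": 0.0,"travel": [3,20,-80],"turn": [0,0,0]},
    {"hand": 0.0,"travel": [3,20,-90],"turn": [0,0,0]},
    {"hand": 0.0,"travel": [3,20,-90],"turn": [0,0,0]},
  ],
)

```text
clock: 2.0
tcp_pos: [0.4312, -0.0036, 0.114]
tool_rot: [-2.08, -2.35, 0.003]
force: [0.4, -0.1, 0.9]
grip_width: 0.0425
gripper_force: 0.0
```

```bash
python3 - <<'E'
from bench import readout,imaging
import cv2
s=readout.get_state(); print(s["tcp_pos"],s["qpos"].round(3))
p,_=imaging.grab_frame("side"); cv2.imwrite("pics/s1.png",cv2.resize(p[140:330,220:480],None,fx=3,fy=3,interpolation=cv2.INTER_CUBIC))
E
```

```text
[ 0.43123776 -0.00357343  0.11398304] [ 0.669 -0.062 -0.691  2.056 -0.045  1.138  0.12 ]
```

View pics/s1.png

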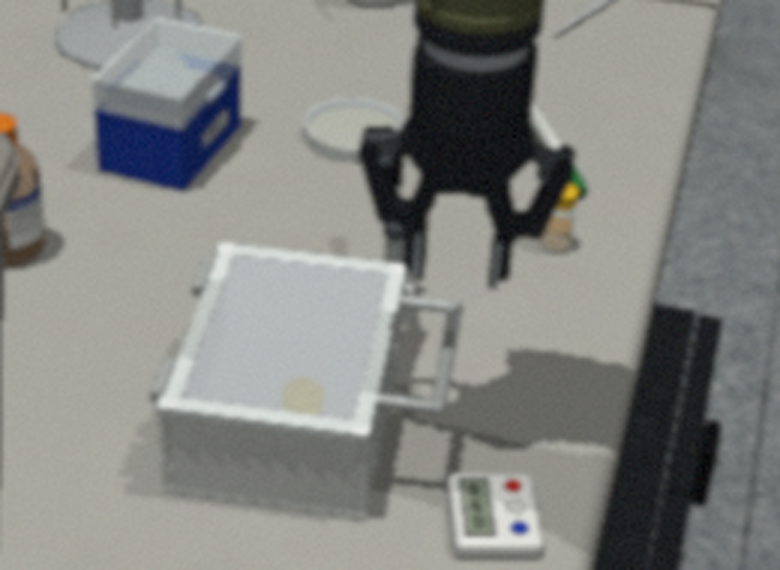

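The fingers at (415,280) and (497,283) straddle the bar line at (450,352), so it is aligned for the descent.

Emit:
arm_command(
  commands=[
    {"hand": 0.0,"travel": [1,2,-30],"turn": [0,0,0]},
    {"hand": 0.0,"travel": [1,2,-55],"turn": [0,0,0]},
    {"hand": 0.0,"travel": [1,2,-55],"turn": [0,0,0]},
    {"hand": -1.0,"travel": [1,2,-55],"turn": [0,0,0]},
    {"hand": -1.0,"travel": [1,2,-55],"turn": [0,0,0]},
    {"hand": -1.0,"travel": [1,2,-55],"turn": [0,0,0]},
    {"hand": -1.0,"travel": [1,2,-55],"turn": [0,0,0]},
    {"hand": -1.0,"travel": [1,2,-55],"turn": [0,0,0]},
  ],
  force=30,
)

```text
clock: 2.85
tcp_pos: [0.4341, -0.0006, 0.0608]
tool_rot: [2.079, 2.354, 0.001]
force: [0.5, 0.8, -0.8]
grip_width: 0.0001
gripper_force: 0.0
```

```bash
python3 - <<'E'
from bench import readout,imaging
import cv2, numpy as np
s=readout.get_state(); print(s["tcp_pos"],s["grip_width"],s["force"])
p,_=imaging.grab_frame("side"); t,_=imaging.grab_frame("top")
a=cv2.resize(p[150:310,290:450],None,fx=3,fy=3,interpolation=cv2.INTER_CUBIC)
b=cv2.resize(t[180:340,250:410],None,fx=2,fy=2,interpolation=cv2.INTER_CUBIC)
o=np.zeros((480,800,3),np.uint8);o[:,:480]=a;o[:320,480:]=b
cv2.imwrite("pics/s2.png",o)
E
```

```text
[ 0.43410216 -0.00055255  0.06079558] 0.00011543341238813994 [ 0.54188325  0.79311125 -0.76215025]
```

View pics/s2.png

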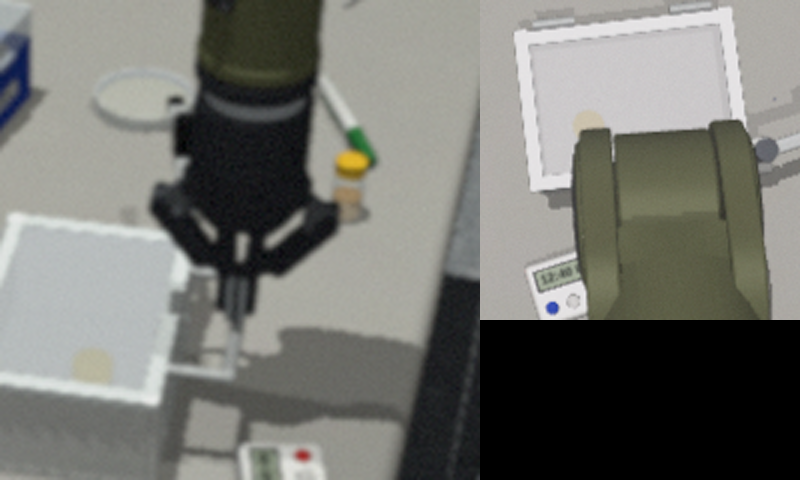

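```bash
python3 - <<'E'
from h import *
for P in [(0.434,-.0006,.0608),(0.434,-.0006,.078),(.434,-.0006,.1)]:
    u=proj("side",P);print(P,u,(u-[290,150])*3)
for P in [(0.4256,.0541,.078),(.4394,-.0564,.078)]: u=proj("side",P);print((u-[290,150])*3)
E
```

```text
(0.434, -0.0006, 0.0608) [368.62566513 263.9704497 ] [235.87699539 341.91134909]
(0.434, -0.0006, 0.078) [369.20051669 257.46916825] [237.60155006 322.40750475]
(0.434, -0.0006, 0.1) [369.95105502 248.98095792] [239.85316505 296.94287376]
[231.24823762 374.49357255]
[247.98500726 274.02873909]
```

```bash
python3 - <<'E'
from h import *
p,d=imaging.grab_frame("side")
E=C["side"]["extrinsics"];R=E[:3,:3];t=E[:3,3];Ki=np.linalg.inv(C["side"]["K"])
for v in range(228,276,3):
    r=[]
    for u in (362,366,368,370,372,376):
        X=R.T@(Ki@np.array([u,v,1.])*d[v,u]-t) if d[v,u]>0 else np.zeros(3)
        r.append("%3d|%s"%(p[v,u].mean(),",".join("%4d"%(k*1000) for k in X)))
    print(v,"  ".join(r))
E
```

```text
228  71| 449,  18, 161   20| 441,  18, 163   47| 438,  14, 161  102| 475,-211,   0   79| 431,   9, 159   25| 422,  19, 168
231  24| 448,  20, 156   25| 441,  15, 154   69| 438,  15, 154  148| 471,-194,   2  100| 467,-198,   0   22| 422,  14, 158
234  24| 450,   8, 140   20| 441,  13, 145   69| 438,  12, 145  141| 469,-185,   0   73| 429,  16, 150   15| 421,  18, 153
237  20| 450,   7, 131   21| 441,  13, 138   44| 437,  12, 138   73| 437, -10, 122   30| 429,  14, 141   24| 422,  11, 141
240  70| 449,   8, 125   17| 441,  12, 130   17| 437,  13, 131   18| 435,   0, 122   16| 429,  11, 132   25| 421,  10, 133
243  99| 479,-144,   0   65| 440,  11, 122   56| 436,  11, 123   52| 432,  12, 125   44| 429,   9, 123  113| 422,   3, 121
246 103| 476,-134,   0   74| 439,  17, 119   57| 436,  11, 115   74| 431,  16, 120   60| 428,  10, 116  129| 421,   2, 112
249  80| 447,  12, 106   77| 439,  12, 108   49| 436,  10, 107   75| 431,  13, 111   53| 427,  12, 111  141| 443,-132,   0
252  71| 447,  10,  96   73| 439,  11,  99   54| 435,  12, 101   78| 431,   9, 100   44| 428,   6,  98  157| 440,-12
[... 167 characters left out ...]
,   0   82| 434,  10,  84  102| 431,   4,  80  157| 444, -96,   0  168| 436,-101,  -1
261 167| 463, -82,  -2  146| 437,  14,  79  136| 432,  16,  82  124| 428,  15,  82  164| 442, -87,   0  167| 433, -87,   1
264 166| 461, -73,  -3  150| 434,  26,  81  145| 431,  23,  80  146| 427,  23,  81  166| 440, -80,  -2  166| 431, -84,  -3
267 125| 459, -63,  -3  148| 431,  37,  83  137| 428,  36,  83  116| 441, -66,  -1  138| 437, -67,  -1  148| 428, -68,   0
270 164| 456, -49,   0  151| 430,  43,  80  138| 426,  44,  82  154| 439, -53,   0  130| 435, -57,  -1  102| 426, -59,   0
273 177| 435,  56,  82  165| 427,  56,  83  126| 424,  51,  81  103| 437, -45,   0  105| 433, -50,  -3  103| 424, -47,   1
```

The depth puts the shut fingertips at about z 0.087, just above the bar (top at 0.083), although the reported TCP z is 0.061. So the real tips sit about 25 mm higher than reported. I'll open, go 25 mm lower and close again.

Emit:
arm_command(
  commands=[
    {"hand": 0.0,"travel": [-1,0,0],"turn": [0,0,0]},
    {"hand": 0.0,"travel": [-1,0,0],"turn": [0,0,0]},
    {"hand": 0.0,"travel": [-1,0,0],"turn": [0,0,0]},
    {"hand": 0.0,"travel": [-1,0,-12],"turn": [0,0,0]},
    {"hand": 0.0,"travel": [-1,0,-25],"turn": [0,0,0]},
    {"hand": 0.0,"travel": [-1,0,-25],"turn": [0,0,0]},
    {"hand": -1.0,"travel": [-1,0,-25],"turn": [0,0,0]},
    {"hand": -1.0,"travel": [-1,0,-25],"turn": [0,0,0]},
    {"hand": -1.0,"travel": [-1,0,-25],"turn": [0,0,0]},
    {"hand": -1.0,"travel": [-1,0,-25],"turn": [0,0,0]},
    {"hand": -1.0,"travel": [-1,0,-25],"turn": [0,0,0]},
  ],
)

```text
clock: 4.1
tcp_pos: [0.4321, -0.0005, 0.0353]
tool_rot: [-2.079, -2.354, 0.001]
force: [-4.2, 0.8, 2.3]
grip_width: 0.0087
gripper_force: 29.3
```

Emit:
arm_command(
  commands=[
    {"hand": -1,"travel": [1,0,15.7],"turn": [0,0,0]},
    {"hand": -1,"travel": [3.4,0.4,31.2],"turn": [0,0,0]},
    {"hand": -1,"travel": [7.1,0.9,46.5],"turn": [0,0,0]},
    {"hand": -1,"travel": [12.1,1.5,61.3],"turn": [0,0,0]},
    {"hand": -1,"travel": [18.5,2.3,75.7],"turn": [0,0,0]},
    {"hand": -1,"travel": [25.9,3.2,89.5],"turn": [0,0,0]},
    {"hand": -1,"travel": [34.6,4.3,102.5],"turn": [0,0,0]},
    {"hand": -1,"travel": [44.3,5.5,114.8],"turn": [0,0,0]},
    {"hand": -1,"travel": [55,6.9,126.1],"turn": [0,0,0]},
    {"hand": -1,"travel": [66.9,8.4,136.5],"turn": [0,0,0]},
    {"hand": -1,"travel": [66.9,8.4,136.5],"turn": [0,0,0]},
  ],
)

```text
clock: 5.2
tcp_pos: [0.4988, 0.0073, 0.1743]
tool_rot: [-2.079, -2.354, 0.006]
force: [-13.3, -1.6, 15.9]
grip_width: 0.0087
gripper_force: 30.5
```

Emit:
arm_command(
  commands=[
    {"hand": -1,"travel": [-1,0,5],"turn": [0,0,0]},
    {"hand": -1,"travel": [10.2,1.3,12.5],"turn": [0,0,0]},
    {"hand": -1,"travel": [23.9,3,20.9],"turn": [0,0,0]},
    {"hand": -1,"travel": [38.1,4.8,27.9],"turn": [0,0,0]},
    {"hand": -1,"travel": [53,6.6,33.8],"turn": [0,0,0]},
    {"hand": -1,"travel": [68.3,8.5,38.3],"turn": [0,0,0]},
    {"hand": -1,"travel": [68.3,8.5,38.3],"turn": [0,0,0]},
  ],
)

```text
clock: 5.9
tcp_pos: [0.57, 0.0157, 0.2111]
tool_rot: [2.079, 2.353, 0.003]
force: [-2.3, -2.7, 6.0]
grip_width: 0.0088
gripper_force: 31.0
```

Emit:
arm_command(
  commands=[
    {"hand": -1,"travel": [15.4,1.9,4],"turn": [0,0,0]},
    {"hand": -1,"travel": [31.4,3.9,5.8],"turn": [0,0,0]},
    {"hand": -1,"travel": [47.3,5.9,6.2],"turn": [0,0,0]},
    {"hand": -1,"travel": [63.2,7.9,5.2],"turn": [0,0,0]},
    {"hand": -1,"travel": [79,9.9,2.8],"turn": [0,0,0]},
    {"hand": -1,"travel": [88,11,0.5],"turn": [0,0,0]},
    {"hand": -1,"travel": [88,11,0.5],"turn": [0,0,0]},
    {"hand": -1,"travel": [88,11,0.5],"turn": [0,0,0]},
  ],
)

```text
clock: 6.7
tcp_pos: [0.6562, 0.0259, 0.2108]
tool_rot: [2.08, 2.352, -0.001]
force: [1.4, -5.6, 2.2]
grip_width: 0.0084
gripper_force: 30.2
```

Emit:
arm_command(
  commands=[
    {"hand": 0.1,"travel": [0,0,0],"turn": [0,0,0]},
    {"hand": 0.1,"travel": [0,0,0],"turn": [0,0,0]},
    {"hand": 0.1,"travel": [0,0,0],"turn": [0,0,0]},
    {"hand": 0.1,"travel": [0,0,0],"turn": [0,0,0]},
    {"hand": 0.1,"travel": [4,0,30],"turn": [0,0,0]},
    {"hand": 0.1,"travel": [4,0,70],"turn": [0,0,0]},
    {"hand": 0.1,"travel": [4,0,70],"turn": [0,0,0]},
    {"hand": 0.1,"travel": [-50,-60,70],"turn": [0,0,0]},
    {"hand": 0.1,"travel": [-50,-60,70],"turn": [0,0,0]},
    {"hand": 0.1,"travel": [-50,-60,70],"turn": [0,0,0]},
  ],
)

```text
clock: 7.7
tcp_pos: [0.604, -0.0374, 0.2805]
tool_rot: [2.086, 2.347, -0.005]
force: [0.0, -0.7, -0.8]
grip_width: 0.0466
gripper_force: 0.0
```

```bash
python3 - <<'E'
from bench import readout,imaging
import cv2, numpy as np
s=readout.get_state(); print(s["tcp_pos"],s["qpos"].round(2),s["force"])
p,d=imaging.grab_frame("side"); t,_=imaging.grab_frame("top"); np.savez("pics/3.npz",p=p,t=t,d=d)
a=cv2.resize(p[110:310,240:440],None,fx=2.4,fy=2.4,interpolation=cv2.INTER_CUBIC)
b=cv2.resize(t[150:310,270:430],None,fx=2,fy=2,interpolation=cv2.INTER_CUBIC)
o=np.zeros((480,800,3),np.uint8);o[:,:480]=a;o[:320,480:]=b
cv2.imwrite("pics/s3.png",o)
E
```

```text
[ 0.60401707 -0.03735882  0.28049031] [ 0.59  0.27 -0.71  1.43  0.18  1.51  0.01] [ 0.0462715  -0.74606999 -0.8071423 ]
```

View pics/s3.png

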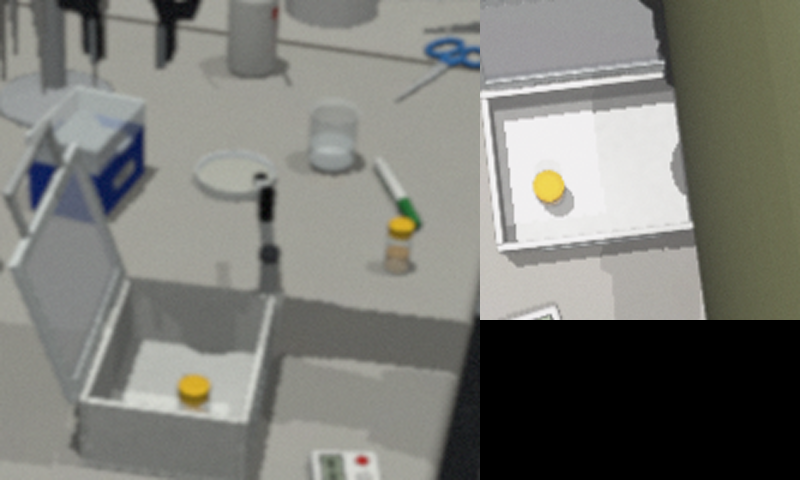

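The flap leans back on its stop, the cap is at (304,242.5) in the top view and (321,270) in the side view, and the knob is unmoved. Next is the knob.

Emit:
arm_command(
  commands=[
    {"hand": 0.1,"travel": [-46,-57,0],"turn": [0,0,0]},
    {"hand": 0.1,"travel": [-92,-114,0],"turn": [0,0,0]},
    {"hand": 0.1,"travel": [-92,-114,-30],"turn": [0,0,0]},
    {"hand": 0.1,"travel": [-92,-114,-70],"turn": [0,0,0]},
    {"hand": 0.1,"travel": [-92,-114,-110],"turn": [0,0,0]},
    {"hand": 0.1,"travel": [-92,-114,-140],"turn": [0,0,0]},
    {"hand": 0.1,"travel": [-92,-114,-140],"turn": [0,0,0]},
    {"hand": 0.1,"travel": [-92,-114,-140],"turn": [0,0,0]},
  ],
)

```text
clock: 8.6
tcp_pos: [0.5148, -0.1452, 0.1411]
tool_rot: [-2.077, -2.357, -0.002]
force: [0.9, -0.3, 0.9]
grip_width: 0.0468
gripper_force: 0.0
```

```bash
python3 - <<'E'
from bench import readout,imaging
import cv2, numpy as np
from h import *
s=readout.get_state(); print(s["tcp_pos"],s["tool_rot"],s["force"])
p,d=imaging.grab_frame("side"); np.savez("pics/4.npz",p=p,d=d)
a=cv2.resize(p[100:250,280:430],None,fx=4,fy=4,interpolation=cv2.INTER_CUBIC)
cv2.imwrite("pics/s4.png",a)
u=proj("side",s["tcp_pos"]); print((u-[280,100])*4)
E
```

```text
[ 0.51475626 -0.14518925  0.14105406] [-2.07651487e+00 -2.35689089e+00 -1.63223726e-03] [ 0.93494114 -0.26455098  0.86212772]
[280.97783994 356.30732412]
```

View pics/s4.png

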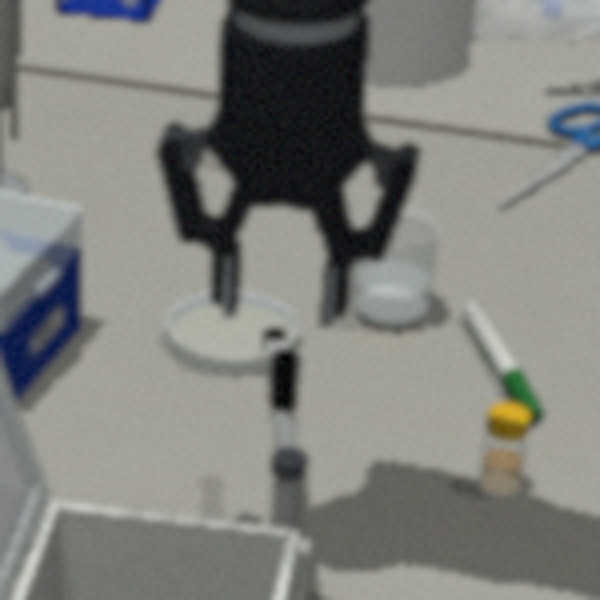

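The fingertips at (228,312) and (330,322) are centred over the knob, whose top is at (284,345). I'll descend 50 mm and pinch.

Emit:
arm_command(
  commands=[
    {"hand": 0.1,"travel": [-2,-5,-10],"turn": [0,0,0]},
    {"hand": 0.1,"travel": [-2,-5,-30],"turn": [0,0,0]},
    {"hand": 0.1,"travel": [-2,-5,-50],"turn": [0,0,0]},
    {"hand": 0.1,"travel": [-2,-5,-50],"turn": [0,0,0]},
    {"hand": -1,"travel": [-2,-5,-50],"turn": [0,0,0]},
    {"hand": -1,"travel": [-2,-5,-50],"turn": [0,0,0]},
    {"hand": -1,"travel": [-2,-5,-50],"turn": [0,0,0]},
    {"hand": -1,"travel": [-2,-5,-50],"turn": [0,0,0]},
    {"hand": -1,"travel": [-2,-5,-50],"turn": [0,0,0]},
  ],
  force=25,
)

```text
clock: 9.55
tcp_pos: [0.5129, -0.1519, 0.092]
tool_rot: [2.078, 2.353, 0.001]
force: [-1.4, -0.0, 6.1]
grip_width: 0.0146
gripper_force: 24.9
```

Emit:
arm_command(
  commands=[
    {"hand": -1,"travel": [4,2,1],"turn": [0,0,0]},
    {"hand": -1,"travel": [8.4,4,1],"turn": [0,0,0]},
    {"hand": -1,"travel": [16.3,9.5,1],"turn": [0,0,0]},
    {"hand": -1,"travel": [23,16.2,1],"turn": [0,0,0]},
    {"hand": -1,"travel": [28.5,24.1,1],"turn": [0,0,0]},
    {"hand": -1,"travel": [32.6,32.8,1],"turn": [0,0,0]},
    {"hand": -1,"travel": [35.1,42,1],"turn": [0,0,0]},
    {"hand": -1,"travel": [35.9,51.6,1],"turn": [0,0,0]},
    {"hand": -1,"travel": [35.1,61.1,1],"turn": [0,0,0]},
    {"hand": -1,"travel": [35.1,61.1,1],"turn": [0,0,0]},
  ],
)

```text
clock: 10.55
tcp_pos: [0.548, -0.0881, 0.0919]
tool_rot: [2.076, 2.357, 0.004]
force: [1.1, -0.3, 2.9]
grip_width: 0.0148
gripper_force: 24.9
```

Emit:
arm_command(
  commands=[
    {"hand": -1,"travel": [-1.2,4.7,0],"turn": [0,0,0]},
    {"hand": -1,"travel": [-2.5,9.3,0],"turn": [0,0,0]},
    {"hand": -1,"travel": [-3.8,13,0],"turn": [0,0,0]},
    {"hand": -1,"travel": [-3.8,13,0],"turn": [0,0,0]},
    {"hand": -1,"travel": [-3.8,13,0],"turn": [0,0,0]},
  ],
)

```text
clock: 11.05
tcp_pos: [0.5457, -0.0761, 0.092]
tool_rot: [2.076, 2.353, 0.008]
force: [7.0, 1.0, 0.2]
grip_width: 0.0153
gripper_force: 24.7
```

Emit:
arm_command(
  commands=[
    {"hand": -1,"travel": [-1.5,3.5,0],"turn": [0,0,0]},
    {"hand": -1,"travel": [-1.5,3.5,0],"turn": [0,0,0]},
    {"hand": -1,"travel": [-1.5,3.5,0],"turn": [0,0,0]},
  ],
)

```text
clock: 11.35
tcp_pos: [0.5445, -0.0721, 0.092]
tool_rot: [2.076, 2.354, 0.009]
force: [6.1, 0.7, -0.6]
grip_width: 0.0149
gripper_force: 24.7
```

Emit:
arm_command(
  commands=[
    {"hand": -1,"travel": [-1.5,3,0],"turn": [0,0,0]},
    {"hand": -1,"travel": [-3,6,0],"turn": [0,0,0]},
    {"hand": -1,"travel": [-3,6,0],"turn": [0,0,0]},
    {"hand": -1,"travel": [-3,6,0],"turn": [0,0,0]},
  ],
)

```text
clock: 11.75
tcp_pos: [0.5444, -0.0715, 0.0922]
tool_rot: [2.075, 2.344, 0.01]
force: [15.6, -7.9, -8.5]
grip_width: 0.0148
gripper_force: 24.7
```

Emit:
arm_command(
  commands=[
    {"hand": -1,"travel": [2,-5,0],"turn": [0,0,0]},
    {"hand": 0.1,"travel": [2,-5,0],"turn": [0,0,0]},
    {"hand": 0.1,"travel": [2,-5,0],"turn": [0,0,0]},
    {"hand": 0.1,"travel": [2,-5,0],"turn": [0,0,0]},
    {"hand": 0.1,"travel": [2,-5,0],"turn": [0,0,0]},
    {"hand": 0.1,"travel": [2,-5,50],"turn": [0,0,0]},
    {"hand": 0.1,"travel": [2,-5,100],"turn": [0,0,0]},
    {"hand": 0.1,"travel": [2,-5,150],"turn": [0,0,0]},
    {"hand": 0.1,"travel": [-90,-20,150],"turn": [0,0,0]},
    {"hand": 0.1,"travel": [-90,-20,150],"turn": [0,0,0]},
    {"hand": 0.1,"travel": [-90,-20,150],"turn": [0,0,0]},
  ],
)

```text
clock: 12.85
tcp_pos: [0.4441, -0.0894, 0.2415]
tool_rot: [2.084, 2.35, -0.008]
force: [0.5, -0.0, 0.1]
grip_width: 0.0469
gripper_force: 0.0
```

```bash
python3 - <<'E'
from bench import readout,imaging
import cv2, numpy as np
from h import *
s=readout.get_state(); print(s["tcp_pos"],s["tool_rot"],s["force"])
def yc(p,box):
    x0,y0,x1,y1=box;h=cv2.cvtColor(p[y0:y1,x0:x1],cv2.COLOR_BGR2HSV)
    m=cv2.inRange(h,(15,130,120),(35,255,255));M=cv2.moments(m,True)
    return (M['m10']/M['m00']+x0,M['m01']/M['m00']+y0),M['m00']
p,d=imaging.grab_frame("side");t,dt=imaging.grab_frame("top");np.savez("pics/5.npz",p=p,d=d,t=t)
try:
    a=yc(np.load("pics/3.npz")["t"],(270,215,345,270));b=yc(p,(295,250,345,290));print(a,b,tri(a[0],b[0]),plane("top",a[0],.065))
except Exception as e:print(e)
o=np.hstack([cv2.resize(p[110:310,240:440],(400,400)),cv2.resize(t[150:310,250:410],(400,400))])
cv2.imwrite("pics/s5.png",o)
E
```

```text
[ 0.44409355 -0.08939887  0.24148274] [ 2.0839906   2.3500212  -0.00762862] [ 0.51669404 -0.02123075  0.13057775]
((304.0111111111111, 242.78333333333333), 180.0) ((320.2631578947368, 271.9298245614035), 114.0) (array([0.52000671, 0.0506806 , 0.057224  ]), np.float64(0.005128666881149221)) [0.51663729 0.04998761 0.065     ]
```

View pics/s5.png

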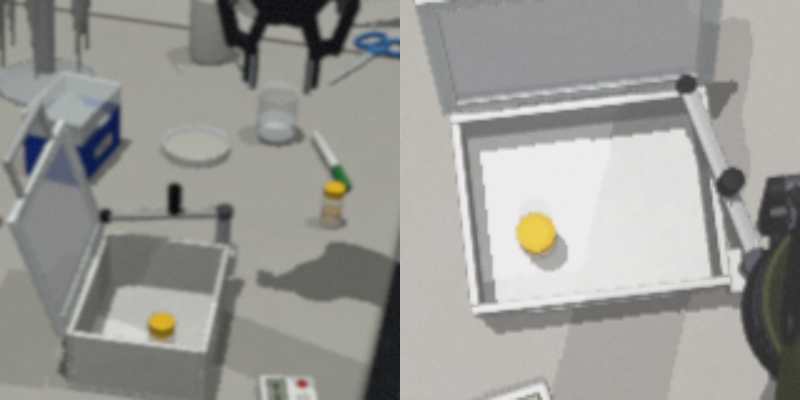

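The stay stands in front of the leaning flap, with its tip at about (685,85) in the right panel, and the vial cap is at (536,232). Now the vial.

Emit:
arm_command(
  commands=[
    {"hand": 0.1,"travel": [37,70,0],"turn": [0,0,0]},
    {"hand": 0.1,"travel": [74,139,0],"turn": [0,0,0]},
    {"hand": 0.1,"travel": [74,139,0],"turn": [0,0,0]},
    {"hand": 0.1,"travel": [74,139,-50],"turn": [0,0,0]},
    {"hand": 0.1,"travel": [74,139,-100],"turn": [0,0,0]},
    {"hand": 0.1,"travel": [74,139,-155],"turn": [0,0,0]},
    {"hand": 0.1,"travel": [74,139,-155],"turn": [0,0,0]},
    {"hand": 0.1,"travel": [74,139,-155],"turn": [0,0,0]},
  ],
)

```text
clock: 13.75
tcp_pos: [0.5225, 0.0521, 0.086]
tool_rot: [-2.076, -2.353, 0.0]
force: [-0.4, -0.0, 0.3]
grip_width: 0.0466
gripper_force: 0.0
```

```bash
python3 - <<'E'
from bench import readout,imaging
import cv2, numpy as np
from h import *
s=readout.get_state(); print(s["tcp_pos"],s["tool_rot"],s["force"])
p,d=imaging.grab_frame("side")
cv2.imwrite("pics/s6.png",cv2.resize(p[170:310,250:410],None,fx=4,fy=4,interpolation=cv2.INTER_CUBIC))
E
```

```text
[0.52248642 0.0520869  0.08598717] [-2.07600137e+00 -2.35344280e+00  9.45450191e-06] [-0.43142377 -0.02149611  0.30042586]
```

View pics/s6.png

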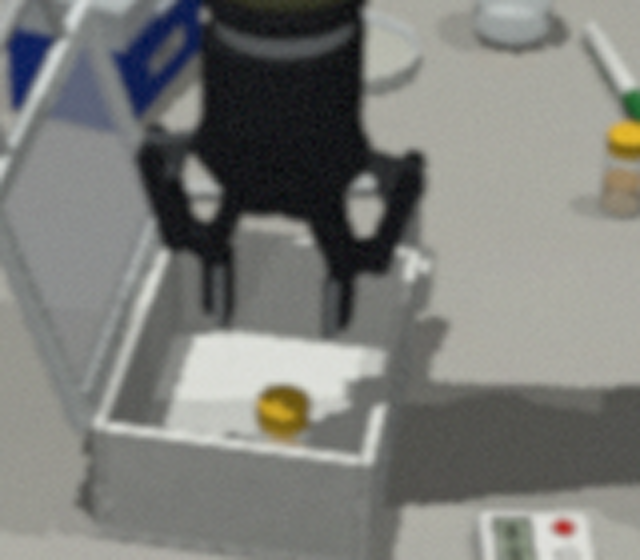

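The fingertips, midway at (278,322), straddle the cap at (283,405). It needs about 3 mm toward -x. I'll keep the grasp high so the knuckles clear the rim.

Emit:
arm_command(
  commands=[
    {"hand": 0.0,"travel": [-3,-1.5,-15],"turn": [0,0,0]},
    {"hand": 0.0,"travel": [-3,-1.5,-30],"turn": [0,0,0]},
    {"hand": 0.0,"travel": [-3,-1.5,-45],"turn": [0,0,0]},
    {"hand": 0.0,"travel": [-3,-1.5,-55],"turn": [0,0,0]},
    {"hand": 0.0,"travel": [-3,-1.5,-62],"turn": [0,0,0]},
    {"hand": 0.0,"travel": [-3,-1.5,-62],"turn": [0,0,0]},
    {"hand": 0.0,"travel": [-3,-1.5,-62],"turn": [0,0,0]},
  ],
)

```text
clock: 14.5
tcp_pos: [0.5199, 0.0497, 0.0246]
tool_rot: [-2.079, -2.355, -0.0]
force: [-0.3, -0.8, 0.7]
grip_width: 0.0427
gripper_force: 0.0
```

Emit:
arm_command(
  commands=[
    {"hand": -1,"travel": [0,0,0],"turn": [0,0,0]},
    {"hand": -1,"travel": [0,0,0],"turn": [0,0,0]},
    {"hand": -1,"travel": [0,0,0],"turn": [0,0,0]},
    {"hand": -1,"travel": [0,0,0],"turn": [0,0,0]},
    {"hand": -1,"travel": [0,0,0],"turn": [0,0,0]},
  ],
  force=25,
)

```text
clock: 15.0
tcp_pos: [0.5203, 0.0496, 0.0252]
tool_rot: [2.079, 2.354, 0.001]
force: [-0.6, 0.4, 5.8]
grip_width: 0.0273
gripper_force: 24.9
```

Emit:
arm_command(
  commands=[
    {"hand": -1,"travel": [0,0,20],"turn": [0,0,0]},
    {"hand": -1,"travel": [0,0,50],"turn": [0,0,0]},
    {"hand": -1,"travel": [0,0,80],"turn": [0,0,0]},
    {"hand": -1,"travel": [0,0,110],"turn": [0,0,0]},
    {"hand": -1,"travel": [0,0,110],"turn": [0,0,0]},
    {"hand": -1,"travel": [0,0,110],"turn": [0,0,0]},
  ],
)

```text
clock: 15.6
tcp_pos: [0.5198, 0.0493, 0.1346]
tool_rot: [2.079, 2.354, 0.0]
force: [0.6, -0.2, -0.9]
grip_width: 0.0275
gripper_force: 24.7
```

```bash
python3 - <<'E'
from bench import readout,imaging
import cv2, numpy as np
from h import *
s=readout.get_state(); print(s["tcp_pos"],s["grip_width"],s["gripper_force"])
p,d=imaging.grab_frame("side")
m=cv2.inRange(cv2.cvtColor(p,cv2.COLOR_BGR2HSV),(12,110,90),(35,255,255))
n,_,st,c=cv2.connectedComponentsWithStats(m)
for i in range(1,n):
    if st[i,4]>20:
        u=c[i];print(u.round(1),st[i],d[int(u[1]),int(u[0])])
print("box cap expected",proj("side",(.519,.05,.06)),"lifted",proj("side",(.52,.05,.165)), "foot lifted",proj("side",(.52,.05,.116)))
E
```

```text
[0.51980291 0.04926048 0.13461232] 0.027523100628378372 24.700486063957214
[241.   57.5] [239  55   5   8  24] 1.5353594
[595.1 170.1] [590 154  10  40 191] 3.2207048
[219.5 180.8] [213 178  12   9  66] 1.3100272
[406.9 204.4] [402 200  11  10  87] 1.3504865
[320.8 228.5] [315 223  13  12 136] 1.0685968
[243.5 362. ] [237 355  14  15 183] 0.96053123
[637.6 438.7] [634 421   6  46 142] 1.8296711
box cap expected [322.10129502 270.99009785] lifted [322.61704999 229.03249899] foot lifted [322.14273271 249.15999265]
```

Emit:
arm_command(
  commands=[
    {"hand": -1,"travel": [-7,35,0],"turn": [0,0,0]},
    {"hand": -1,"travel": [-14,75,0],"turn": [0,0,0]},
    {"hand": -1,"travel": [-21,115,0],"turn": [0,0,0]},
    {"hand": -1,"travel": [-28,155,0],"turn": [0,0,0]},
    {"hand": -1,"travel": [-35,193,0],"turn": [0,0,0]},
    {"hand": -1,"travel": [-35,193,0],"turn": [0,0,0]},
    {"hand": -1,"travel": [-35,193,-40],"turn": [0,0,0]},
    {"hand": -1,"travel": [-35,193,-75],"turn": [0,0,0]},
    {"hand": -1,"travel": [-35,193,-92],"turn": [0,0,0]},
    {"hand": -1,"travel": [-35,193,-97],"turn": [0,0,0]},
    {"hand": -1,"travel": [-35,193,-97],"turn": [0,0,0]},
    {"hand": -1,"travel": [-35,193,-97],"turn": [0,0,0]},
  ],
)

```text
clock: 16.85
tcp_pos: [0.4857, 0.2431, 0.0388]
tool_rot: [2.079, 2.354, 0.003]
force: [0.1, 1.0, -0.7]
grip_width: 0.0273
gripper_force: 24.7
```

Lower about 8 mm in fine steps until contact.

Emit:
arm_command(
  commands=[
    {"hand": -1,"travel": [0,0,-2],"turn": [0,0,0]},
    {"hand": -1,"travel": [0,0,-4],"turn": [0,0,0]},
    {"hand": -1,"travel": [0,0,-6],"turn": [0,0,0]},
    {"hand": -1,"travel": [0,0,-7],"turn": [0,0,0]},
    {"hand": -1,"travel": [0,0,-7],"turn": [0,0,0]},
    {"hand": -1,"travel": [0,0,-7],"turn": [0,0,0]},
  ],
)

```text
clock: 17.45
tcp_pos: [0.4849, 0.2428, 0.0312]
tool_rot: [2.079, 2.355, 0.001]
force: [-0.9, -0.6, 5.6]
grip_width: 0.0276
gripper_force: 25.2
```

Emit:
arm_command(
  commands=[
    {"hand": -0.2,"travel": [0,0,0.5],"turn": [0,0,0]},
    {"hand": 0.0,"travel": [0,0,0.5],"turn": [0,0,0]},
    {"hand": 0.0,"travel": [0,0,0.5],"turn": [0,0,0]},
    {"hand": 0.0,"travel": [0,0,0.5],"turn": [0,0,0]},
    {"hand": 0.0,"travel": [0,0,20],"turn": [0,0,0]},
    {"hand": 0.0,"travel": [0,0,50],"turn": [0,0,0]},
    {"hand": 0.0,"travel": [0,0,90],"turn": [0,0,0]},
    {"hand": 0.0,"travel": [0,0,130],"turn": [0,0,0]},
    {"hand": 0.0,"travel": [0,0,130],"turn": [0,0,0]},
    {"hand": 0.0,"travel": [0,0,130],"turn": [0,0,0]},
  ],
)

```text
clock: 18.45
tcp_pos: [0.4853, 0.2427, 0.1613]
tool_rot: [2.079, 2.353, 0.002]
force: [-0.3, 0.4, -0.4]
grip_width: 0.0427
gripper_force: 0.0
```

```bash
python3 - <<'E'
from bench import readout,imaging
import cv2, numpy as np
from h import *
s=readout.get_state(); print(s["clock"],s["tcp_pos"],s["grip_width"],s["force"])
p,d=imaging.grab_frame("side");o=np.load("pics/5.npz")["p"]
m=cv2.inRange(cv2.cvtColor(p,cv2.COLOR_BGR2HSV),(12,110,90),(35,255,255))
n,_,st,c=cv2.connectedComponentsWithStats(m)
for i in range(1,n):
    if st[i,4]>60:print(c[i].round(1),st[i],plane("side",c[i],.068).round(3))
print("cap expected",proj("side",(.485,.243,.068)))
# flap/stay unchanged vs picture taken after setting
x=cv2.absdiff(p,o).max(2)[150:260,235:345]
print("flap/stay diff px",(x>60).sum(),"of",x.size)
E
```

```text
18.45 [0.48526514 0.24266594 0.16128668] 0.04266638961728291 [-0.29371192  0.35893118 -0.40171174]
[219.5 181. ] [213 178  12  10  70] [ 0.861 -0.195  0.068]
[407.  204.3] [402 200  12  10  86] [ 0.397 -0.237  0.068]
[307.7 341.8] [301 334  15  17 200] [0.485 0.25  0.068]
[243.4 361.9] [236 355  15  15 187] [0.573 0.326 0.068]
[637.6 438.7] [634 421   6  46 142] [-0.037  0.281  0.068]
cap expected [308.81581787 339.01912536]
flap/stay diff px 5342 of 12100
```

Emit:
arm_command(
  commands=[
    {"hand": 0.0,"travel": [0,0,40],"turn": [0,0,0]},
    {"hand": 0.0,"travel": [-10,0,80],"turn": [0,0,0]},
    {"hand": 0.0,"travel": [-41,-332,80],"turn": [0,0,0]},
    {"hand": 0.0,"travel": [-41,-332,80],"turn": [0,0,0]},
    {"hand": 0.0,"travel": [-41,-332,80],"turn": [0,0,0]},
    {"hand": 0.0,"travel": [-41,-332,80],"turn": [0,0,0]},
    {"hand": 0.0,"travel": [-41,-332,80],"turn": [0,0,0]},
    {"hand": 0.0,"travel": [-41,-332,80],"turn": [0,0,0]},
    {"hand": 0.0,"travel": [-41,-332,80],"turn": [0,0,0]},
    {"hand": 0.0,"travel": [-41,-332,80],"turn": [0,0,0]},
    {"hand": 0.0,"travel": [-41,-332,80],"turn": [0,0,0]},
  ],
)

```text
clock: 19.6
tcp_pos: [0.4428, -0.0896, 0.239]
tool_rot: [-2.079, -2.35, 0.0]
force: [-0.2, 0.3, 0.6]
grip_width: 0.0425
gripper_force: 0.0
```

```bash
python3 - <<'E'
from bench import readout,imaging
import cv2, numpy as np
from h import *
s=readout.get_state(); print(s["clock"],s["tcp_pos"],s["joint_velocities"].round(2))
p,d=imaging.grab_frame("side");t,_=imaging.grab_frame("top");z=np.load("pics/5.npz")
for a,b,r in((p,z["p"],(150,300,235,360)),(t,z["t"],(150,260,250,395))):
    x=cv2.absdiff(a,b).max(2)[r[0]:r[1],r[2]:r[3]];print("diff",(x>60).sum(),x.size)
def yc(p,b):
    h=cv2.cvtColor(p[b[1]:b[3],b[0]:b[2]],cv2.COLOR_BGR2HSV);M=cv2.moments(cv2.inRange(h,(12,110,90),(35,255,255)),True)
    return (M['m10']/M['m00']+b[0],M['m01']/M['m00']+b[1])
a=yc(t,(175,235,245,300));b=yc(p,(285,320,330,365));print(a,b,tri(a,b))
E
```

```text
19.6 [ 0.44278865 -0.0896168   0.23896844] [-0.02 -0.01 -0.04 -0.01 -0.01  0.   -0.  ]
diff 173 18750
diff 339 15950
(192.45049504950495, 262.5940594059406) (307.79, 341.435) (array([0.48421035, 0.24420283, 0.06283148]), np.float64(0.004378019700414629))
```

Only the vial's removal shows as a change at the box, so the flap and stay stand as set. The vial is upright at the pad's centre, with its cap at z of about 0.063–0.068. I'm handing the job in.

```bash
python3 -c "
from bench import ctrl
print(ctrl.finish_job())"
```

```text
the job is handed in; nothing more can be done
None
```

I handed the job in at about 20 s on the robot's clock: the last camera check showed the flap leaning back, the stay set in front of it, and the vial upright near the pad's centre; no verdict was returned.

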